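# Lay the clock case on its back and push it home against the stop

### The job

Push the empty wooden clock case over backwards so that it lies on its back on the grey felt service board, its round opening facing up, then push it along the board until its top sits flush against the board's dark end stop. Only push it: do not pick it up or lift it, and leave the other things on the bench where they are.

Things in the scene. Friction and masses are not known exactly. Their poses are not given: they have to be found in the camera images.
- case: Empty mantel clock case, brown wood, 160 tall, 130 wide, 70 deep, 0.3 to 0.65 kg. Dark plinth and dark top slab (each 20 high) are 130 x 70; the body between is 110 wide, its front 8 mm behind theirs; the back is one plane with a pale panel. Front: brass ring, 86 across, round a black opening. Origin: centre of the underside; +z to its top, -x its front, y its width. Starts upright on the board
- board: Fixed flat plywood board with grey felt on top, 360 long (x), 240 wide (y), 12 thick, no side rails; across its +x end a dark wooden stop bar 15 thick, 30 high above the felt. Origin: centre of the underside, on the bench; +x along the board to the stop, +z up. The stop's inner face is at x = +165, the felt at z = +12
- board_stop (a point): Point on the felt at the middle of the foot of the stop's inner face; axes as the board's. At the start the back of the case faces the stop to within 0.2 rad; laid down there, its top is some 30 to 90 mm short of the stop and its underside faces away from the stop
- case_heel (a point): Middle of the case's lower back edge, at x = +35, y = 0, z = 0 of the case. Pushed slowly on its top slab the case tips about this edge without sliding; past about 0.4 rad of lean it falls on its back by itself. Lying, its origin is 35 mm above the felt, in the plane of the underside
- case_top_left (a point): Corner of the case where its top meets its back, at x = +35, y = +65, z = +160 of the case
- case_top_right (a point): Corner of the case where its top meets its back, at x = +35, y = -65, z = +160 of the case
- weight: Bystander: loose brass clock weight, upright cylinder 42 across, 100 tall. Origin: centre of the underside
- oil: Bystander: loose amber oil bottle with red cap, 40 across, 100 tall. Origin: centre of the underside
- alarm: Bystander: loose round blue alarm clock with white dial on a black foot, 72 across, 92 tall. Origin: centre of the underside
- tin: Bystander: loose round yellow tin with a brass lid, 75 across, 58 tall. Origin: centre of the underside
- driver: Bystander: loose screwdriver with orange handle lying on the bench, 160 long. Origin: at its underside

How it is judged:
By the outcome, as a careful person would: the job done as asked, in the order asked, and still so for the second after the job is handed in, with the robot touching nothing.
It also fails if it takes over 45 s, if anything falls off the work surface, if the arm or the gripper's body presses on something with over 40 N, if the wrist force passes 120 N, or if a joint passes its speed limit or range.

### The arm

A 6-joint arm with a two-finger parallel gripper is mounted at the origin on the work surface. World frame = base frame: x ahead of the robot, y to its left, z up, the work surface at z = 0. Lengths are in m, angles in degrees, forces in N, time in s.
With the tool pointing down it reaches from about 0.425 to 0.95 m from the base axis. Payload 3.5 kg.
Tool frame: the origin (TCP) lies on the mounting face of the last link; the fingertips stand 173 mm ahead of it and the grasp point (between the pads) lies 155 mm ahead of it; z points along the fingers, y is the line along which they close (so a half turn about z gives the same grasp; the last joint's range is limited). The gripper opens to 85 mm and grips with 20 to 120 N. Pads are 22 mm wide; open, the fingers measure 114 mm over their backs; the gripper's body (76 mm by 85 mm) begins 54 mm behind the grasp point. The pads swing forward as they close: fully open they stand 13 mm farther back than shut.
Start: joints at [56.322, 16.404, 90.338, -0, 73.258, -8.594], TCP at [0.286, 0.611, 0.405] pointing down, gripper open.
Joint ranges: [-158.93, 158.93], [-51.34, 127.21], [12.03, 142.37], [-87.48, 267.48], [13.55, 161.25], [-162.69, 162.69]. Speed limits (degrees/s): [159.86, 159.86, 180, 180, 180, 180].

### API

Orientations are given as [roll, pitch, yaw] about the fixed x, y, z axes, in that order (R = Rz(yaw) Ry(pitch) Rx(roll)).
In Python, from workcell import * gives the robot as it stands. Calls block until the motion is done:
- reach(position, orientation): joint-space move of the TCP to a pose.
- servo_line(position, velocity=0.15, ori=None): straight line of the TCP; ori=None keeps the orientation; velocity is the mean speed in m/s.
- movej(angles): joint-space move.
- command_gripper(opening): finger opening in m; the grip force is fixed at half the most; returns when the fingers have stopped.
- sleep(seconds).
- solve_ik(position, orientation): joint angles nearest the present ones, or None.
- snapshot(name): name is "side" or "top"; returns (picture, depth): 480x640x3 uint8, red, green, blue; 480x640 float32, m along the optical axis (not along the pixel's ray), 0 where there is no reading.
- camera_params(name): a dict with "mtx" (3x3 intrinsics, pixels), "view" (4x4, takes a point from world to camera coordinates). Camera axes: x right, y down, z forward; pixel columns grow to the right and rows downward; lengths in m; the calibration is good to about 2 mm. A picture is of the moment at which its call begins. camera_params takes no time and is no camera call.
A pose or a line that the arm cannot do raises MotionError and nothing moves.
- sign_off(): hands the job in; it is judged then, once.
Readings, each from a call of its own:
- current_time_s(): time.
- current_q(): joint angles.
- current_qvel(): joint speeds.
- current_tau(): joint torques, N m.
- current_tcp_pos(): TCP position.
- current_eef_rot(): TCP orientation.
- current_wrist_force(): force on the tool from outside, world axes, zero at the start.
- current_torque(): the same for the moment, N m.
- current_finger_gap(): finger opening in m.
- current_gripper_force(): force on a finger pad.
Only numpy, scipy, OpenCV 4.12 (cv2) and the standard library are available. Lean on these libraries where they do the work, as an engineer would, in place of code of your own. Each camera call takes 0.05 s, during which the arm holds its last target. There are 200 camera calls.

## Working session

There is one attempt and no reset: what is moved stays moved. The work goes in short steps, each a Python script; the robot and the scene stay as the last script left them, time stands still between calls to the robot, and variables do not carry over. Pictures are saved under pics/ and viewed, at most 10 in all, crops included, and the job is handed in when it is done.

```bash
ls; mkdir -p pics
python3 - <<'E'
from workcell import *
import cv2, numpy as np
for n in("side","top"):
    p,d=snapshot(n); cv2.imwrite(f"pics/{n}0.png",p[:,:,::-1]); np.savez(f"{n}0.npz",p=p,d=d)
    c=camera_params(n); print(n,c["mtx"].tolist(),np.round(c["view"],4).tolist())
print(current_time_s(),current_tcp_pos(),current_eef_rot())
E
```

```text
pics
side [[606.0912637511632, 0.0, 319.3385891291943], [0.0, 606.0912637511632, 230.55206752027703], [0.0, 0.0, 1.0]] [[0.9853, -0.1707, 0.0082, -0.5541], [-0.1004, -0.6167, -0.7807, 0.1353], [0.1383, 0.7684, -0.6248, 1.3969], [0.0, 0.0, 0.0, 1.0]]
top [[556.0840406697068, 0.0, 323.0914224665226], [0.0, 556.0840406697068, 239.8266742396641], [0.0, 0.0, 1.0]] [[-0.0214, -0.9998, -0.0031, 0.0083], [-0.9891, 0.0216, -0.1455, 0.556], [0.1456, -0.0001, -0.9893, 1.3293], [0.0, 0.0, 0.0, 1.0]]
0.1 [0.286002   0.61116118 0.40342725] [-1.79872545e+02 -1.84351306e-02  1.54917275e+02]
```

View pics/top0.png

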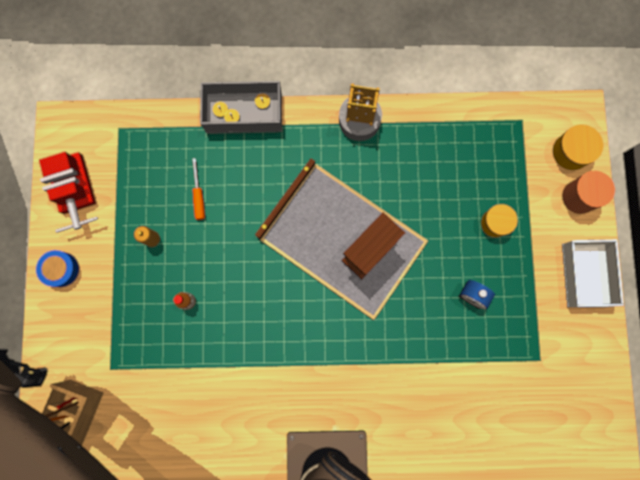

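View pics/side0.png

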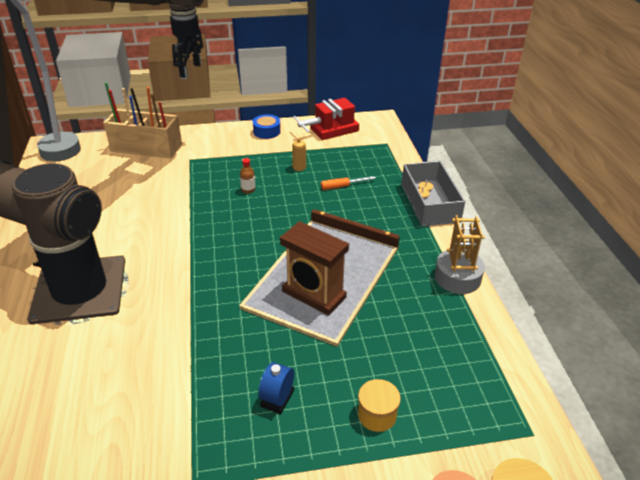

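The top view shows the board with its stop at the upper left (about 288,200) and the case's top slab at about (374,245), near the other end. In the side view the case stands upright with its ring facing the camera's near side; the alarm clock and tin are behind the start of the push.

```bash
cat > h.py <<'E'
from workcell import *
import cv2, numpy as np
def cloud(n,p=None,d=None):
    if p is None: p,d=snapshot(n)
    c=camera_params(n);K=c["mtx"];V=np.array(c["view"])
    v,u=np.mgrid[:480,:640]
    P=np.stack([(u-K[0][2])/K[0][0]*d,(v-K[1][2])/K[1][1]*d,d],-1)
    W=(P-V[:3,3])@V[:3,:3]
    W[d==0]=np.nan
    return p,W
def ray(n,uv,z):
    c=camera_params(n);K=np.array(c["mtx"]);V=np.array(c["view"])
    o=-V[:3,:3].T@V[:3,3]; r=V[:3,:3].T@np.linalg.inv(K)@[uv[0],uv[1],1]
    return o+r*(z-o[2])/r[2]
def rect(n,m,z):
    "min-area rectangle of the biggest blob of mask m, cast onto height z: centre, sizes, angle of long side"
    cs=cv2.findContours(m.astype(np.uint8),cv2.RETR_EXTERNAL,cv2.CHAIN_APPROX_NONE)[0]
    c=max(cs,key=cv2.contourArea)[:,0]
    q=np.array([ray(n,x,z)[:2] for x in c],np.float32)
    r=cv2.minAreaRect(q); b=cv2.boxPoints(r); e=[b[1]-b[0],b[2]-b[1]]; L=max(e,key=np.linalg.norm)
    return np.array(r[0]),sorted(r[1]),np.degrees(np.arctan2(L[1],L[0])),b
E
python3 - <<'E'
from h import *
f=np.load("top0.npz");p,W=cloud("top",f["p"],f["d"])
hsv=cv2.cvtColor(p,cv2.COLOR_RGB2HSV);z=W[...,2]
reg=np.zeros(z.shape,bool);reg[150:330,240:440]=1
print("case z",np.nanmedian(z[235:255,365:385]),"stop z",z[195:205,284:292].max(), "felt z",np.nanmedian(z[190:215,310:330]))
print("slab",rect("top",reg&(z>.15),.172))
felt=reg&(hsv[...,1]<60)&(z<.03)
board=reg&((hsv[...,0]<35)|(hsv[...,1]<60))
print("board",rect("top",board,.012))
stop=reg&(z>.03)&(z<.055);stop[:,320:]=0
print("stop",rect("top",stop,.042))
for n,(u,v) in dict(alarm=(477,295),tin=(500,221)).items(): print(n,ray("top",(u,v),.07))
E
```

```text
case z 0.17138168044257193 stop z 0.04680658861186116 felt z 0.011785041295439233
slab (array([ 0.52834958, -0.11722615]), [0.07003214955329895, 0.13198469579219818], np.float32(-45.04397), array([[ 0.45694268, -0.09526782],
       [ 0.5501983 , -0.18866669],
       [ 0.5997565 , -0.13918449],
       [ 0.50650084, -0.04578562]], dtype=float32))
board (array([ 0.56544042, -0.04914841]), [0.2467198669910431, 0.36665812134742737], np.float32(53.340107), array([[ 0.35702273, -0.12256009],
       [ 0.5549398 , -0.2698676 ],
       [ 0.7738581 ,  0.02426327],
       [ 0.575941  ,  0.17157078]], dtype=float32))
stop (array([0.66535258, 0.08685928]), [0.017658106982707977, 0.2394988238811493], np.float32(-36.2542), array([[0.56356525, 0.1505556 ],
       [0.7566974 , 0.00892345],
       [0.7671399 , 0.02316296],
       [0.57400775, 0.1647951 ]], dtype=float32))
alarm [ 0.41144644 -0.36614996  0.07      ]
tin [ 0.58846725 -0.43274156  0.07      ]
```

Run:
```python
from h import *
c=np.array([.5283,-.1172]);a=np.radians(44.96);e=np.array([np.cos(a),np.sin(a)])
P=lambda s,z:[*(c+s*e),z]
o=[180,0,44.96]
print(solve_ik(P(-.105,.42),o),P(-.105,.32),solve_ik(P(-.105,.32),o),solve_ik(P(.06,.335),o))
reach(P(-.105,.42),o); print(current_time_s(),current_finger_gap())
servo_line(P(-.105,.32),.15)
f0=current_wrist_force()
servo_line(P(-.06,.32),.08); print("f",current_wrist_force()-f0)
p,d=snapshot("side"); cv2.imwrite("pics/pre.png",p[180:340,200:440,::-1].repeat(3,0).repeat(3,1)); print(current_time_s())
```

```text
[-3.46762024e+01 -7.85168706e+00  1.14446287e+02 -2.54444375e-14
  7.34054003e+01  1.03637976e+01] [np.float64(0.4540019724386954), np.float64(-0.19139436030116858), 0.32] [-3.46762024e+01 -1.73676339e+00  1.19763959e+02 -2.54444375e-14
  6.19728049e+01  1.03637976e+01] [-1.75618123e+01  7.85424920e+00  1.08005476e+02 -2.54444375e-14
  6.41402743e+01  2.74781877e+01]
2.9833 0.08561805442575711
f [-0.61810378 -0.08225983  0.23650778]
4.5667
```

View pics/pre.png

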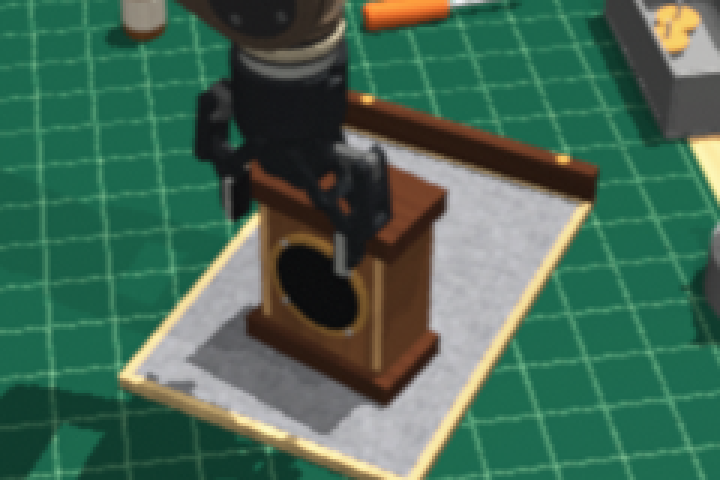

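Both fingertips stand at the top slab's height, about 15 mm in front of it (crop: tips at about (235,215) and (345,265), slab front edge from about (245,190) to (383,250)). I'll tip it now.

```bash
python3 - <<'E'
from h import *
c=np.array([.5283,-.1172]);a=np.radians(44.96);e=np.array([np.cos(a),np.sin(a)])
P=lambda s,z:[*(c+s*e),z]
f0=current_wrist_force()
for s,z in((-.045,.32),(-.025,.323),(0,.328),(.02,.332),(.035,.335),(.045,.335)):
    servo_line(P(s,z),.04); q,W=cloud("side"); print(s,np.round(current_wrist_force()-f0,1),current_time_s())
sleep(.6)
servo_line(P(-.02,.36),.15)
servo_line(P(-.12,.36),.2)
for n in("side","top"):
    p,d=snapshot(n); cv2.imwrite(f"pics/{n}1.png",p[:,:,::-1]); np.savez(f"{n}1.npz",p=p,d=d)
print(current_time_s())
E
python3 -c "
import cv2,numpy as np
s=cv2.imread('pics/side1.png')[180:380,200:440];t=cv2.imread('pics/top1.png')[140:340,230:470]
cv2.imwrite('pics/both1.png',cv2.resize(np.vstack([s,t]),None,fx=1.5,fy=1.5))"
```

```text
-0.045 [ 0.5 -0.9 -0.1] 5.1417
-0.025 [-0.  -1.   2.2] 5.85
0 [0.6 0.4 0.9] 6.6833
0.02 [-0.7  0.3  0.2] 7.3917
0.035 [ 0.3 -0.3 -0.5] 7.975
0.045 [ 0.4 -0.1 -0.8] 8.425
10.3917
```

View pics/both1.png

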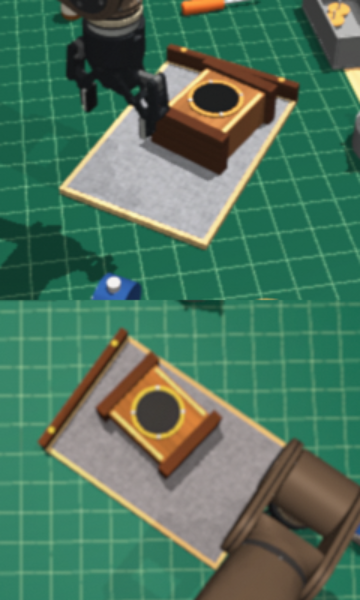

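The case lies on its back with the ring up: its top (dark slab) faces the stop and is slightly yawed; the plinth is toward the gripper. Next I measure its pose and push.

```bash
cat >> h.py <<'E'
B=np.radians(53.6);ex=np.array([np.cos(B),np.sin(B)]);ey=np.array([-ex[1],ex[0]]);bc=np.array([.564,-.0505])
tob=lambda q:np.stack([(q-bc)@ex,(q-bc)@ey],-1)
tow=lambda x,y:bc+x*ex+y*ey
def case(p=None,d=None):
    p,W=cloud("top",p,d); z=W[...,2]; uv=tob(W[...,:2])
    m=(z>.05)&(z<.11)&(uv[...,0]>-.13)&(uv[...,0]<.155)&(abs(uv[...,1])<.125)
    m=cv2.morphologyEx(m.astype(np.uint8),cv2.MORPH_OPEN,np.ones((3,3)))
    r=rect("top",m,.082); return r,tob(r[3])
E
python3 - <<'E'
from h import *
f=np.load("top1.npz"); r,b=case(f["p"],f["d"]); print(r[:3],r[2]-53.6,"\n",b.round(4), tob(r[0]))
p,W=cloud("top",f["p"],f["d"]);uv=tob(W[...,:2]);s=(W[...,2]>.03)&(W[...,2]<.055)&(uv[...,0]>.155)&(uv[...,0]<.19)
r,_=0,0
r=rect("top",s,.042);print("stop",tob(r[3]).round(4),r[2])
E
```

```text
(array([ 0.60947907, -0.03521872]), [0.1329311728477478, 0.1610414981842041], np.float32(44.511147)) -9.088852 
 [[-0.0297  0.0508]
 [-0.0507 -0.0804]
 [ 0.1083 -0.1059]
 [ 0.1293  0.0254]] [ 0.03928795 -0.02753762]
stop [[ 0.1622  0.1197]
 [ 0.1623 -0.1198]
 [ 0.1794 -0.1198]
 [ 0.1793  0.1197]] -36.386288
```

Run:
```python
from h import *
o=[180,0,53.6];Y=-.02
G=lambda x,z:[*tow(x,Y),z]
reach(G(-.11,.36),o); servo_line(G(-.11,.2),.15); f0=current_wrist_force()
F=lambda:(current_wrist_force()-f0)
servo_line(G(-.07,.2),.1)
servo_line(G(-.035,.2),.04); print("mid",F().round(1),case()[1].round(3).tolist())
servo_line(G(-.016,.2),.04)
x=-.016
while x<.012:
    x+=.002; servo_line(G(x,.2),.02); sleep(.05); f=F()[:2]@ex; print(round(x,3),round(f,1))
    if f<-10: break
print(current_time_s(),tob(current_tcp_pos()[:2]))
r,b=case();print(b.round(4).tolist(),r[2]-53.6)
p,d=snapshot("side"); cv2.imwrite("pics/s2.png",cv2.resize(p[180:340,230:430,::-1],None,fx=3,fy=3))
```

```text
mid [-0.1 -0.5 -0.4] [[0.019, 0.033], [0.029, -0.1], [0.147, -0.091], [0.137, 0.042]]
-0.014 -1.4
-0.012 -2.8
-0.01 -2.2
-0.008 -1.1
-0.006 -2.2
-0.004 -9.3
-0.002 -16.9
16.4 [-0.00471394 -0.02031377]
[[0.0523, 0.0323], [0.068, -0.099], [0.1692, -0.087], [0.1536, 0.0443]] -83.2005
```

View pics/s2.png

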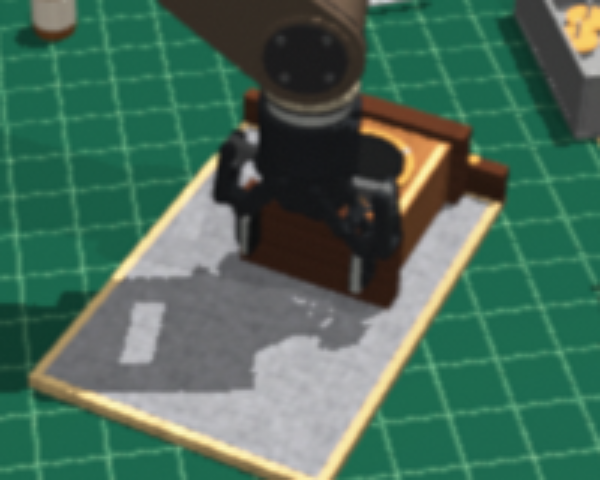

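The case is against the stop with both fingers on its underside, and the force rose to about 17 N. I'll back off and check the fit.

Run:
```python
from h import *
Y=-.02;G=lambda x,z:[*tow(x,Y),z]
servo_line(G(-.08,.2),.1);servo_line(G(-.11,.36),.2)
reach([.45,-.3,.42],[180,0,53.6]); sleep(.2)
p,d=snapshot("top"); np.savez("top3.npz",p=p,d=d); pp,_=snapshot("side")
r,b=case(p,d);print(b.round(4).tolist(),r[1],r[2]-53.6,current_time_s())
W=cloud("top",p,d)[1];uv=tob(W[...,:2]);z=W[...,2]
for y in(-.08,-.06,-.03,0,.02,.035): # last case-height point, first stop-height point along each row
    k=(abs(uv[...,1]-y)<.006)&(uv[...,0]>.12)&(uv[...,0]<.2)
    g=k&(z>.065);l=k&(z<.03)&(uv[...,0]<.175); print(y,uv[g][:,0].max().round(4),"felt pts in gap",l.sum())
cv2.imwrite("pics/both3.png",np.vstack([cv2.resize(pp[190:290,260:420,::-1],None,fx=3,fy=3),cv2.resize(p[150:250,240:400,::-1],None,fx=3,fy=3)]))
```

```text
[[0.0028, 0.0433], [0.0028, -0.0896], [0.1558, -0.0897], [0.1559, 0.0432]] [0.13290676474571228, 0.15306030213832855] -0.015598297 19.425
-0.08 0.1653 felt pts in gap 0
-0.06 0.1645 felt pts in gap 0
-0.03 0.1645 felt pts in gap 0
0 0.1647 felt pts in gap 0
0.02 0.1649 felt pts in gap 0
0.035 0.1647 felt pts in gap 64
```

View pics/both3.png

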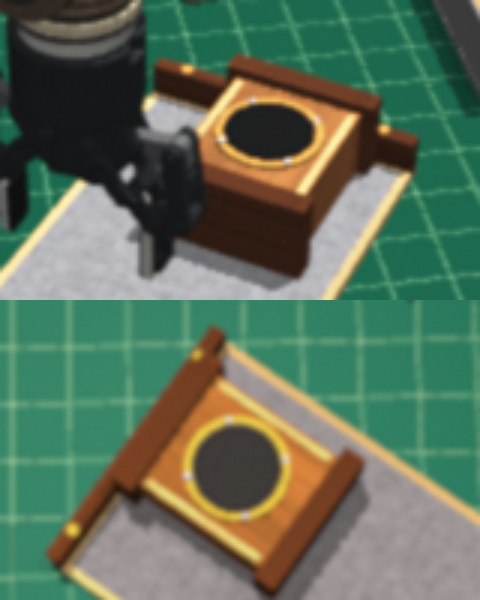

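The case lies face up with its top against the stop: it is parallel to within 0.1°, with no visible gap in either view. The gripper is clear.

```bash
python3 -c "
from workcell import *
print(sign_off())"
```

```text
the job is handed in; nothing more can be done
None
```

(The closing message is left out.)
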